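# Sort loose stock into the display trays

### The arm

A 7-joint arm with a two-finger parallel gripper is mounted at the origin on a cart in front of the work surface, level with it; the furniture and walls round the work are solid. World frame = base frame: x ahead of the robot, y to its left, z up, the work surface at z = 0. Lengths are in m, angles in degrees, forces in N, time in s.
With the tool pointing down it reaches from about 0.35 to 0.9 m from the base axis. Payload 19.9 kg.
Tool frame: the origin (TCP) lies between the finger pads, 19 mm behind the fingertips; this is the grasp point; z points along the fingers, y is the line along which they close (so a half turn about z gives the same grasp; the last joint's range is limited). The gripper opens to 94 mm and grips with 3 to 60 N. Pads are 16 mm wide; open, the fingers measure 119 mm over their backs; the gripper's body (75 mm by 177 mm) begins 78 mm behind the grasp point.
Start: joints at [-67.408, 23.915, -0.59, 92.452, 0.269, 63.638, -3.037], TCP at [0.264, 0.567, 0.224] pointing down, gripper open.
Joint ranges: [-161.28, 161.28], [-22.2, 115.67], [-73.04, 71.86], [3.21, 147.25], [-68.34, 248.33], [10.77, 114.83], [-161.83, 161.83]. Speed limits (degrees/s): [108.29, 108.29, 136.94, 136.94, 172.46, 172.46, 172.46].

### API

Orientations are given as a 3x3 rotation matrix whose columns are the frame's x, y, z axes.
In Python, from bench import env gives the robot as it stands.
- The arm moves only by the shell command python3 jog.py, which reads ROWS from standard input. ROWS is a JSON list that holds a single list of rows (three levels of brackets), with 1 to 20 rows, each of 7 numbers: the finger opening in m, then dx, dy, dz in shares of the most that a row can go, 1 being 62.5 mm, then a rotation vector rx, ry, rz in parts of the range, where 1.0 means 180 degrees; each row shifts and turns the commanded pose from where the row before left it, along the tool's axes as they then stand; what a row does not reach is not made up. A row lasts 1/8 s, in which the tool goes at most 0.0625 m and 10.7 degrees, less where a joint would pass 70% of its speed; a pose out of reach is approached as far as the arm can. The fingers move at their own pace and stop on an object; the grip force is fixed at half the most. Time passes only in rows, so rows that do not move let the fingers close. It prints the time, the measured TCP pose, the force, the opening and the grip force at its end. No shift or turn number may pass 1 either way. Input that does not fit is refused with a message, and nothing moves.
- env.sense(): the state, without advancing time (a new reading comes with each control period).
- env.get_image(name): name is "scene" or "top"; returns a dict with "img" (400x640x3 uint8, red, green, blue), "fovy" (degrees; the focal length in pixels is half the picture's height over the tangent of half this angle, whatever the lens; pixels are square), "cx", "cy" (the principal point, pixels), "R" (3x3) and "t" (3): a world point X has camera coordinates R X + t. Camera axes: x right, y down, z forward; pixel columns grow to the right and rows downward; lengths in m; the calibration is good to about 2 mm. A picture is of the moment at which its call begins. There is no depth.
- env.close_job(): hands the job in; it is judged then, once.
The state is a dict: "t": time; "q": joint angles; "joint_velocities": joint speeds; "joint_efforts": joint torques, N m; "ee_pos": TCP position; "tcp_rot": TCP orientation; "contact_force": force on the tool from outside, world axes, zero at the start; "wrist_torque": the same for the moment, N m; "width": finger opening in m; "grasp_force": force on a finger pad.
Only numpy, scipy, OpenCV 4.12 (cv2) and the standard library are available. Lean on these libraries where they do the work, as an engineer would, in place of code of your own. Each camera call takes 0.05 s, during which the arm holds its last target. There are 200 camera calls.

### The job

Five pieces of stock lie mixed along the front of the shop table: put both hares, both foil eggs and the soap box each into the wooden tray that shows a sample of its kind. Hares and soap box stand upright on the tray floor, everything lies fully within the lip of its tray, and the price sign and the coffee dripper beside the work stay where they are.

Things in the scene. Friction and masses are not known exactly. Their poses are not given: they have to be found in the camera images.
- hare_1: loose white chocolate hare in clear wrap, 49 x 54 x 82 mm (x, y, z), 0.12 kg; the other loose one is alike. Origin under its centre, z up, y across its ears (x -14 to 2 mm, out to y +-27 mm, above z 49 mm). Body 33 mm thick along x (-15 to 18 mm) up to z 42 mm: grip along x, a finger before and one behind, TCP 35 mm above the underside.
- hare_2: loose white chocolate hare in clear wrap, 49 x 54 x 82 mm (x, y, z), 0.12 kg; the other loose one is alike. Origin under its centre, z up, y across its ears (x -14 to 2 mm, out to y +-27 mm, above z 49 mm). Body 33 mm thick along x (-15 to 18 mm) up to z 42 mm: grip along x, a finger before and one behind, TCP 35 mm above the underside.
- egg_gold: gold foil-wrapped chocolate egg lying on its flat side, 42 x 33 x 32 mm (x, y, z), about 0.03 kg. Origin at the centre of its underside, long axis along x, z up; grip across y, TCP 28 mm above its underside.
- egg_plum: plum foil-wrapped chocolate egg lying on its flat side, 42 x 33 x 32 mm (x, y, z), about 0.03 kg. Origin at the centre of its underside, long axis along x, z up; grip across y, TCP 28 mm above its underside.
- soap_box: kraft carton with a window showing soap bars, 51 x 70 x 85 mm (x, y, z), about 0.11 kg, standing upright. Origin at the centre of its underside, z up, window in its -x face from z = 18 to 57 mm. Grip it along x (51 mm) near its top, on the card above the window: TCP 70 mm above its underside.
- tray_hare: wooden display tray, fixed, 160 (its x) x 180 mm (its y), floor 6 mm thick, lip 7 mm wide, 14 mm high; origin under its centre at the table, z up, +x to its back; yaw near 0. The three differ only by the sample fixed in them. Sample: a hare, 82 mm tall, at x = 48 mm, y = 0. Floor free from x = -73 to +25 mm, y = -83 to 83 mm.
- tray_egg: wooden display tray, fixed, 160 (its x) x 180 mm (its y), floor 6 mm thick, lip 7 mm wide, 14 mm high; origin under its centre at the table, z up, +x to its back; yaw near 0. The three differ only by the sample fixed in them. Sample: a foil egg, 32 mm tall, at x = 48 mm, y = 0. Floor free from x = -73 to +25 mm, y = -83 to 83 mm.
- tray_soap: wooden display tray, fixed, 160 (its x) x 180 mm (its y), floor 6 mm thick, lip 7 mm wide, 14 mm high; origin under its centre at the table, z up, +x to its back; yaw near 0. The three differ only by the sample fixed in them. Sample: a windowed soap box, 85 mm tall, at x = 45 mm, y = 0 (51 mm deep). Floor free from x = -73 to +18 mm, y = -83 to 83 mm.
- sign: oak price-card block, 24 x 56 x 55 mm (x, y, z), loose, at the left end of the front row; leave it alone. Origin at the centre of its underside.
- dripper: fluted pink ceramic coffee dripper, 119 mm across and 85 mm high, loose, at the right end of the front row; leave it alone. Origin at the centre of its underside.

How it is judged (in metres and radians):
At the end, for the whole second after the job is handed in: Hares in hare tray, eggs in egg tray, soap box in soap tray, at rest: origins within 73 mm (tray x) and 83 mm (y) of its centre, eggs within 60 and 70 mm; hares and box upright to 0.15 rad, 2 to 10 mm above the table; eggs 0 to 25 mm; sign and dripper moved under 30 mm (x of hare_1 in the frame of tray_hare between -0.073 and 0.073 m and y of hare_1 in the frame of tray_hare between -0.083 and 0.083 m and z of hare_1 in the frame of tray_hare between 0.002 and 0.01 m and linear speed of each of hare_1, hare_2, egg_gold, egg_plum, soap_box below 0.02 m/s and angle between each of hare_1, hare_2, soap_box's own z axis and vertical below 0.15 rad and x of hare_2 in the frame of tray_hare between -0.073 and 0.073 m and y of hare_2 in the frame of tray_hare between -0.083 and 0.083 m and z of hare_2 in the frame of tray_hare between 0.002 and 0.01 m and x of egg_gold in the frame of tray_egg between -0.06 and 0.06 m and y of egg_gold in the frame of tray_egg between -0.07 and 0.07 m and z of egg_gold in the frame of tray_egg between 0 and 0.025 m and x of egg_plum in the frame of tray_egg between -0.06 and 0.06 m and y of egg_plum in the frame of tray_egg between -0.07 and 0.07 m and z of egg_plum in the frame of tray_egg between 0 and 0.025 m and x of soap_box in the frame of tray_soap between -0.073 and 0.073 m and y of soap_box in the frame of tray_soap between -0.083 and 0.083 m and z of soap_box in the frame of tray_soap between 0.002 and 0.01 m and distance of each of sign, dripper from where it was at the start of the episode below 0.03 m); the robot touches nothing.
It fails at once if the price sign or the coffee dripper is displaced by more than 30 mm (distance of any of sign, dripper from where it was at the start of the episode above 0.03 m).
It also fails if it takes over 123 s, if anything falls off the work surface, if the arm or the gripper's body presses on something with over 40 N, if the wrist force passes 120 N, or if a joint passes its speed limit or range.

## Working session

There is one attempt and no reset: what is moved stays moved. The work goes in short steps, Python scripts to look and compute and a shell command to move; the robot and the scene stay as the last step left them, time stands still between calls to the robot, and variables do not carry over. Pictures are saved under pics/ and viewed, at most 14 in all, crops included, and the job is handed in when it is done.

```bash
ls; mkdir -p pics; python3 - <<'E'
from bench import env
import cv2
for n in("scene","top"):
    d=env.get_image(n); cv2.imwrite(f"pics/{n}0.png",d["img"][:,:,::-1])
    print(n,d["fovy"],d["cx"],d["cy"],d["R"],d["t"])
s=env.sense();print(s)
E
```

```text
bench.py
jog.py
pics
scene 43.52881326691783 311.01647636378397 198.74865100219878 [[ 0.67214466 -0.74031894 -0.01222389]
 [-0.33381613 -0.28825685 -0.89748247]
 [ 0.66089965  0.60731858 -0.44088071]] [-0.360358    0.20601911  1.06187775]
top 52.17862319717348 313.4943643042025 199.11083668847266 [[ 0.02150729 -0.99963779  0.01617816]
 [-0.98485871 -0.02396802 -0.17169408]
 [ 0.17201965 -0.01224053 -0.98501747]] [-0.03063157  0.52403458  1.10756786]
{'t': 0.1, 'q': array([-67.40822449,  23.94533639,  -0.59154381,  92.48146766,
         0.27013734,  63.63768817,  -3.03797071]), 'joint_velocities': array([-0.02025102, -0.01046104,  0.02380252,  0.00895712,  0.11140828,
       -0.03130996,  0.05348642]), 'joint_efforts': array([ 2.21386297e-03, -8.52581334e+01,  6.40570801e-01, -4.26695967e+01,
       -4.87794389e-02,  1.64378149e-02,  1.29809609e-04]), 'ee_pos': array([0.26370324, 0.56629718, 0.22368438]), 'tcp_rot': array([[-9.06537126e-01,  4.22125922e-01, -3.81783725e-04],
       [ 4.22126085e-01,  9.06536541e-01, -1.03367995e-03],
       [-9.02422028e-05, -1.09823012e-03, -9.99999393e-01]]), 'contact_force': array([ 0.49147248, -0.13598697,  0.66402153]), 'wrist_torque': array([0.00387757, 0.04707613, 0.01594575]), 'grasp_force': 0.0, 'width': 0.09381967727070961}
```

View pics/scene0.png

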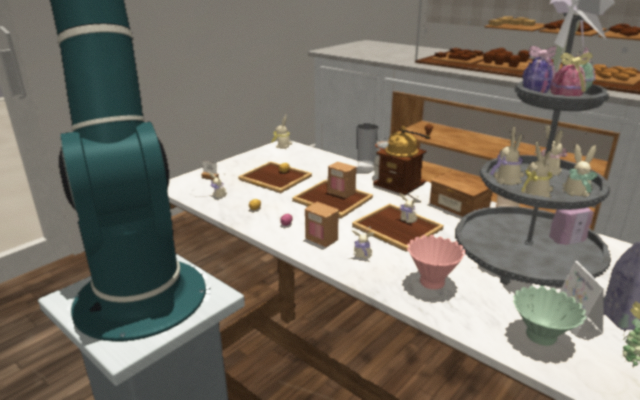

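View pics/top0.png

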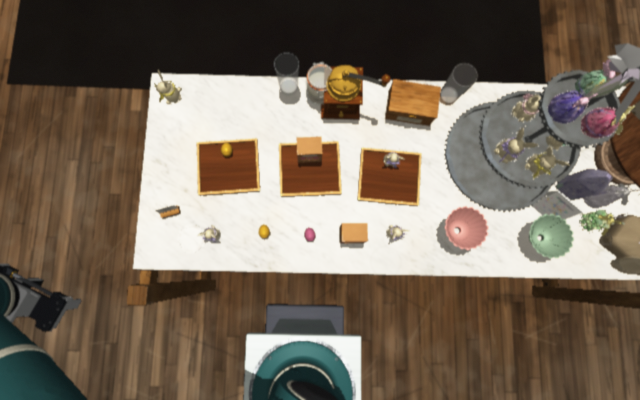

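The scene view shows the arm at left and the row and trays beyond it. In the top view the egg tray is at (228,166), the soap tray at (310,168) and the hare tray at (390,176). The front row runs sign (169,211), hare (209,234), gold egg (264,231), plum egg (310,235), box (354,233), hare (397,232), dripper (466,230).

```bash
cat > h.py <<'E'
import numpy as np,cv2
from bench import env
def ray(d,u,v,z):
    f=200/np.tan(np.radians(d["fovy"]/2)); R=np.array(d["R"]);t=np.array(d["t"])
    r=R.T@np.array([(u-d["cx"])/f,(v-d["cy"])/f,1]); c=-R.T@t
    return c+r*(z-c[2])/r[2]
def proj(d,X):
    f=200/np.tan(np.radians(d["fovy"]/2)); p=np.array(d["R"])@X+d["t"]
    return np.array([d["cx"],d["cy"]])+f*p[:2]/p[2]
E
python3 - <<'E'
from h import *
d=env.get_image("top");s=env.get_image("scene")
def crop(d,u,v,r): return cv2.resize(d["img"][v-r:v+r,u-r:u+r,::-1],(264,264),interpolation=cv2.INTER_CUBIC)
m=np.vstack([np.hstack([crop(d,209,234,20),crop(d,397,232,20),crop(d,354,233,20)]),np.hstack([crop(s,217,186,20),crop(s,362,245,20),crop(s,321,224,30)])])
cv2.imwrite("pics/m.png",m)
hsv=cv2.cvtColor(d["img"],cv2.COLOR_RGB2HSV)
# front row: non-white-marble blobs (saturation), rows 200-260
mk=((hsv[...,1]>75)).astype(np.uint8)
n,l,st,c=cv2.connectedComponentsWithStats(mk)
for i in range(1,n):
    x,y,w,h,a=st[i]
    if a>25 and 140<x<500 and 120<y<255:
        pts=cv2.findContours((l==i).astype(np.uint8),0,2)[0][0]
        yy,xx=np.nonzero(l==i); ev,V=np.linalg.eigh(np.cov(xx,yy))
        print(st[i],c[i].round(1),cv2.minAreaRect(pts),"PCA",ev.round(1),V[:,1].round(2),"z16",ray(d,*c[i],.016).round(3))
E
```

```text
[ 279  137   62   60 3344] [309.3 167.4] ((309.41998291015625, 165.94000244140625), (58.565162658691406, 60.689125061035156), 88.21009063720703) PCA [257.7 293.8] [-1.  0.] z16 [ 0.624 -0.005  0.016]
[ 197  139   63   56 3247] [227.6 166.7] ((227.48629760742188, 166.72567749023438), (53.63300704956055, 61.52314376831055), 87.1375961303711) PCA [234.  312.5] [-0.99  0.14] z16 [0.62  0.234 0.016]
[ 358  148   63   58 3044] [389.1 177.5] ((389.50958251953125, 176.38076782226562), (61.204463958740234, 53.628665924072266), 4.573921203613281) PCA [227.8 322.8] [-0.98 -0.19] z16 [ 0.6   -0.239  0.016]
[160 206  20  12 125] [169.8 212.3] ((169.6206817626953, 212.5517578125), (7.427813529968262, 19.683704376220703), 68.1985855102539) PCA [ 3.5 32.6] [-0.96  0.29] z16 [0.481 0.392 0.016]
[ 445  207   43   43 1307] [466.2 227.6] ((466.25006103515625, 227.75003051757812), (42.42640686035156, 40.305084228515625), 45.0) PCA [104.7 116.6] [0.6 0.8] z16 [ 0.457 -0.46   0.016]
[340 223  28  21 545] [353.3 232.7] ((353.5, 233.0), (20.0, 27.0), 90.0) PCA [32.8 61.4] [-1.    0.05] z16 [ 0.435 -0.135  0.016]
[259 225  11  14 123] [263.8 231.3] ((264.0, 231.5), (13.0, 10.0), 90.0) PCA [ 7.5 12.9] [0.11 0.99] z16 [0.433 0.121 0.016]
[305 228  10  13 103] [309.4 234.2] ((309.5, 234.0), (12.0, 9.0), 90.0) PCA [ 6.1 11.2] [0.25 0.97] z16 [ 0.428 -0.01   0.016]
```

View pics/m.png

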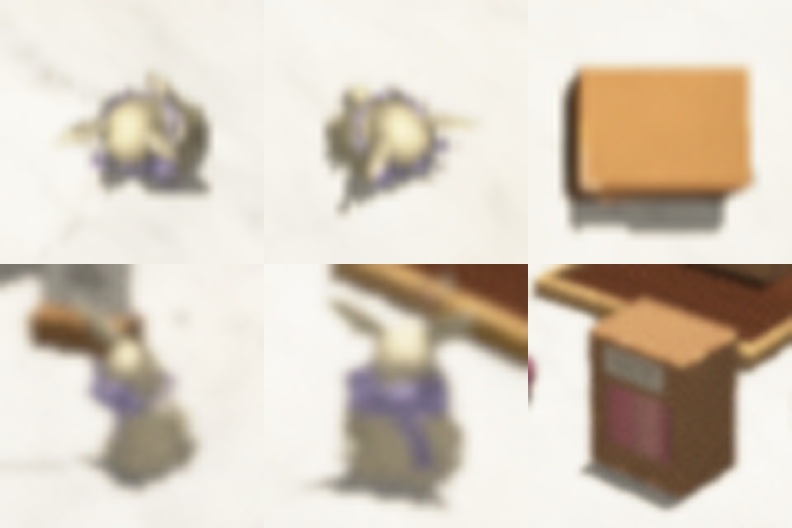

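```bash
python3 - <<'E'
from h import *
d=env.get_image("top");s=env.get_image("scene")
def crop(d,u,v,r=15):
    c=cv2.resize(d["img"][v-r:v+r,u-r:u+r,::-1],(264,264),interpolation=cv2.INTER_LANCZOS4)
    c=cv2.createCLAHE(3,(2,2)).apply(cv2.cvtColor(c,cv2.COLOR_BGR2LAB)[...,0]); 
    lab=cv2.cvtColor(cv2.resize(d["img"][v-r:v+r,u-r:u+r,::-1],(264,264),interpolation=cv2.INTER_LANCZOS4),cv2.COLOR_BGR2LAB); lab[...,0]=c
    c=cv2.cvtColor(lab,cv2.COLOR_LAB2BGR)
    for k in range(0,264,44): cv2.putText(c,str(u-r+k*2*r//264),(k,8),0,.28,(0,0,255),1);cv2.putText(c,str(v-r+k*2*r//264),(0,k+8),0,.28,(0,0,255),1)
    return c
m=np.vstack([np.hstack([crop(d,209,234),crop(d,397,232),crop(d,391,160)]),np.hstack([crop(s,217,186),crop(s,362,243),crop(s,407,210)])])
cv2.imwrite("pics/m2.png",m)
E
```

```text
(no output)
```

View pics/m2.png

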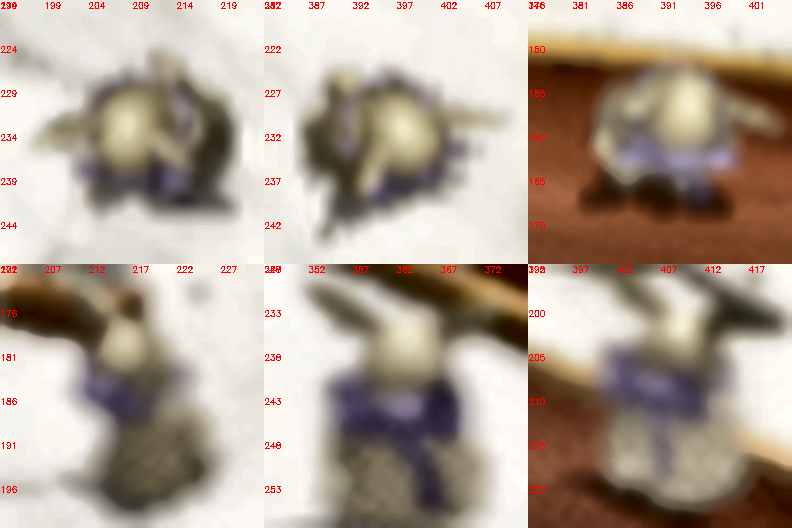

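```bash
cat >> h.py <<'E'
def tri(d,a,s,b):
    f=lambda q,p:(ray(q,*p,0),ray(q,*p,0)-ray(q,*p,.5))
    p,r=f(d,a);P,S=f(s,b); r/=np.linalg.norm(r);S/=np.linalg.norm(S)
    k=np.linalg.lstsq(np.c_[r,-S],P-p,rcond=None)[0]
    A=p+k[0]*r;B=P+k[1]*S
    return ((A+B)/2).round(3),round(np.linalg.norm(A-B),4)
E
python3 - <<'E'
from h import *
d=env.get_image("top");s=env.get_image("scene")
for nm,T,S in(("A",[(197,234),(215,238),(211,225)],[(210,173),(216,175)]),("B",[(408,230),(392,240),(391,226)],[(351,231),(370,234)]),("sample",[(403,158),(385,160),(386,155)],[(402,197),(419,201)])):
    for t in T:
        for q in S: print(nm,t,q,*tri(d,t,s,q))
print("heads",tri(d,(207.5,233),s,(215.5,179)),tri(d,(397,231),s,(362.5,237)),tri(d,(393,156),s,(408,203)))
hsv=cv2.cvtColor(d["img"],cv2.COLOR_RGB2HSV)
mk=(hsv[...,1]>75).astype(np.uint8)
n,l,st,c=cv2.connectedComponentsWithStats(mk)
for nm,(u,v) in dict(egg=(215,180),soap=(300,185),hare=(375,190)).items():
    m=(l==l[v,u]).astype(np.uint8)
    h=cv2.convexHull(cv2.findContours(m,0,2)[0][0])[:,0]
    P=np.array([ray(d,*p,.014)[:2] for p in h],np.float32)
    r=cv2.minAreaRect(P); print(nm,r)
    q=cv2.approxPolyDP(h[:,None],4,True)[:,0]; print([ray(d,*p,.014)[:2].round(3).tolist() for p in q])
E
```

```text
A (197, 234) (210, 173) [0.417 0.297 0.064] 0.0001
A (197, 234) (216, 175) [0.425 0.293 0.057] 0.0176
A (215, 238) (210, 173) [0.397 0.249 0.084] 0.0218
A (215, 238) (216, 175) [0.405 0.246 0.076] 0.005
A (211, 225) (210, 173) [0.425 0.272 0.069] 0.042
A (211, 225) (216, 175) [0.433 0.269 0.061] 0.0248
B (408, 230) (351, 231) [ 0.423 -0.259  0.079] 0.0472
B (408, 230) (370, 234) [ 0.439 -0.277  0.066] 0.0066
B (392, 240) (351, 231) [ 0.414 -0.236  0.068] 0.0026
B (392, 240) (370, 234) [ 0.428 -0.255  0.056] 0.0443
B (391, 226) (351, 231) [ 0.445 -0.227  0.054] 0.0221
B (391, 226) (370, 234) [ 0.461 -0.246  0.041] 0.0204
sample (403, 158) (402, 197) [ 0.629 -0.252  0.087] 0.03
sample (403, 158) (419, 201) [ 0.647 -0.272  0.068] 0.0078
sample (385, 160) (402, 197) [ 0.642 -0.222  0.066] 0.0106
sample (385, 160) (419, 201) [ 0.66  -0.242  0.048] 0.0503
sample (386, 155) (402, 197) [ 0.654 -0.221  0.063] 0.0006
sample (386, 155) (419, 201) [ 0.673 -0.241  0.044] 0.0392
heads (array([0.42 , 0.273, 0.051]), np.float64(0.004)) (array([ 0.439, -0.253,  0.047]), np.float64(0.0012)) (array([ 0.653, -0.243,  0.052]), np.float64(0.0031))
egg ((0.6216074824333191, 0.23483431339263916), (0.16178786754608154, 0.17884893715381622), 5.331142425537109)
[[0.707, 0.156], [0.553, 0.14], [0.54, 0.316], [0.69, 0.329]]
soap ((0.6299474835395813, -0.004755876958370209), (0.177321195602417, 0.17836377024650574), 3.167948007583618)
[[0.701, -0.088], [0.55, -0.096], [0.54, 0.076], [0.694, 0.087], [0.717, 0.031]]
hare ((0.6038985848426819, -0.24022719264030457), (0.17796330153942108, 0.1613316386938095), 85.84632110595703)
[[0.688, -0.16], [0.674, -0.333], [0.52, -0.32], [0.534, -0.148]]
```

The enlarged crops give ear tips for the hares. The left hare's are at top (197,234) and (215,238), and the right hare's at top (408,230) and (392,240). The sample faces front with a tip at (403,158). I'll check these against the footprints and find the box's top face next.

```bash
cat > go.py <<'E'
# go.py x y z phi : tool-frame turn and (after the turn) shift to target; phi = world angle of tool y
import sys; from h import *
x,y,z,phi=map(float,sys.argv[1:]); s=env.sense(); R=s["tcp_rot"]; p=s["ee_pos"]
cur=np.degrees(np.arctan2(R[1,1],R[0,1])); turn=(cur-phi+90)%180-90; ph=np.radians(cur-turn)
D=np.array([x,y,z])-p; print("t",round(s["t"],2),"turn rz",turn.round(1),"(phi now",cur.round(1),"q7",s["q"][6].round(1),") dx",(D@[-np.sin(ph),np.cos(ph),0]).round(4),"dy",(D@[np.cos(ph),np.sin(ph),0]).round(4),"dz",(-D[2]).round(4))
E
python3 - <<'E'
from h import *
d=env.get_image("top");s=env.get_image("scene")
print("tails",ray(d,211,225,.02),ray(d,391,226,.02))
print("bodies scene",ray(s,218.5,190,.02),ray(s,362.5,250,.02))
hsv=cv2.cvtColor(d["img"],cv2.COLOR_RGB2HSV)
m=((hsv[...,1]>75)&(hsv[...,2]>150)).astype(np.uint8); m[:215]=0;m[250:]=0;m[:,:335]=0;m[:,375:]=0
c=max(cv2.findContours(m,0,2)[0],key=cv2.contourArea)
P=np.array([ray(d,*q,.085)[:2] for q in c[:,0]],np.float32);print("soap",cv2.minAreaRect(P))
yy,xx=np.nonzero(m);print(ray(d,xx.mean(),yy.mean(),.085))
# scene views of the eggs for a cross-check
h2=cv2.cvtColor(s["img"],cv2.COLOR_RGB2HSV)
for u,v,t in((255,204,(263.8,231.3)),(286,218,(309.4,234.2))):
    m=(h2[v-12:v+12,u-12:u+12,1]>90); yy,xx=np.nonzero(m); a=(xx.mean()+u-12,yy.mean()+v-12); print("egg",a,m.sum(),tri(d,t,s,a))
E
python3 go.py .417 .270 .2 -13
```

```text
tails [0.44725962 0.27087222 0.02      ] [ 0.45634077 -0.24247241  0.02      ]
bodies scene [0.41568057 0.26111156 0.02      ] [ 0.42841876 -0.26156837  0.02      ]
soap ((0.43065109848976135, -0.1303156465291977), (0.048527710139751434, 0.0677979364991188), 1.2978708744049072)
[ 0.43034163 -0.12980343  0.085     ]
egg (np.float64(254.42424242424244), np.float64(204.0)) 99 (array([0.433, 0.121, 0.013]), np.float64(0.0012))
egg (np.float64(285.94666666666666), np.float64(219.29333333333332)) 75 (array([ 0.428, -0.009,  0.013]), np.float64(0.0011))
t 0.5 turn rz 78.0 (phi now 65.0 q7 -3.0 ) dx -0.2545 dy 0.216 dz 0.0242
```

The rows are not in the units I measure in: shifts go in shares of 62.5 mm and turns go in shares of 180 degrees. I convert before sending: 9.4 degrees / 180 = 0.0522.

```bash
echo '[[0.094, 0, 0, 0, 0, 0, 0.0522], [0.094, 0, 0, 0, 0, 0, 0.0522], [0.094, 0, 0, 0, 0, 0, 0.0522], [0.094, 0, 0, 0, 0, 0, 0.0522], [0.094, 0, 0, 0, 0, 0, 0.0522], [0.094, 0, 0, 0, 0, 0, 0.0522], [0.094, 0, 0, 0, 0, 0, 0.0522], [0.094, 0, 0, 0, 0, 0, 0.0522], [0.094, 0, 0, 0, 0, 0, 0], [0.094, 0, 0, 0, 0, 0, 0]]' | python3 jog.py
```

```text
refused: ROWS must be a list holding one list of rows, three levels of brackets. Nothing was moved.
```

I used the wrong layout. The manual says a list holding one list of rows, three levels of brackets; once more.

```bash
echo '[[[0.094, 0, 0, 0, 0, 0, 0.0522], [0.094, 0, 0, 0, 0, 0, 0.0522], [0.094, 0, 0, 0, 0, 0, 0.0522], [0.094, 0, 0, 0, 0, 0, 0.0522], [0.094, 0, 0, 0, 0, 0, 0.0522], [0.094, 0, 0, 0, 0, 0, 0.0522], [0.094, 0, 0, 0, 0, 0, 0.0522], [0.094, 0, 0, 0, 0, 0, 0.0522], [0.094, 0, 0, 0, 0, 0, 0], [0.094, 0, 0, 0, 0, 0, 0]]]' | python3 jog.py; python3 go.py .418 .267 .15 -10
```

```text
t: 1.75
ee_pos: [0.2637, 0.5666, 0.2242]
tcp_rot: [[0.173, 0.985, 0.0], [0.985, -0.173, -0.0], [-0.0, 0.0, -1.0]]
contact_force: [0.5, -0.3, 0.4]
width: 0.094
grasp_force: 0.0
t 1.75 turn rz 0.1 (phi now -9.9 q7 -72.7 ) dx -0.2683 dy 0.204 dz 0.0742
```

Scaled: -0.0383 m is -0.6128, 0.0291 m is 0.4656.

```bash
echo '[[[0.094, -0.6128, 0.4656, 0.1696, 0, 0, 0], [0.094, -0.6128, 0.4656, 0.1696, 0, 0, 0], [0.094, -0.6128, 0.4656, 0.1696, 0, 0, 0], [0.094, -0.6128, 0.4656, 0.1696, 0, 0, 0], [0.094, -0.6128, 0.4656, 0.1696, 0, 0, 0], [0.094, -0.6128, 0.4656, 0.1696, 0, 0, 0], [0.094, -0.6128, 0.4656, 0.1696, 0, 0, 0], [0.094, 0, 0, 0, 0, 0, 0], [0.094, 0, 0, 0, 0, 0, 0]]]' | python3 jog.py; python3 go.py .418 .267 .035 -10
python3 - <<'E'
from h import *
m=[]
for n,(u,v) in dict(top=(205,232),scene=(215,180)).items():
    d=env.get_image(n); m.append(cv2.resize(d["img"][v-32:v+32,u-32:u+32,::-1],(384,384),interpolation=cv2.INTER_CUBIC))
cv2.imwrite("pics/a.png",np.hstack(m))
E
```

```text
t: 2.88
ee_pos: [0.4169, 0.2673, 0.1502]
tcp_rot: [[0.175, 0.985, 0.0], [0.985, -0.175, 0.0], [0.0, 0.0, -1.0]]
contact_force: [-0.5, 0.7, -0.8]
width: 0.0939
grasp_force: 0.0
t 2.88 turn rz -0.1 (phi now -10.1 q7 -39.0 ) dx -0.0001 dy 0.0011 dz 0.1152
```

View pics/a.png

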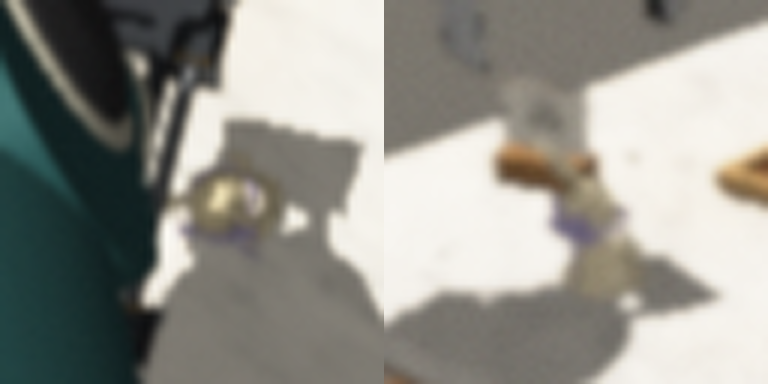

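The top crop shows the hare clear below the gripper, with the gripper displaced outward by its height. The scene crop shows the hare upright with the sign behind it. I'll descend.

```bash
echo '[[[0.094, 0, 0, 0.48, 0, 0, 0], [0.094, 0, 0, 0.48, 0, 0, 0], [0.094, 0, 0, 0.48, 0, 0, 0], [0.094, 0, 0, 0.4, 0, 0, 0], [0.094, 0, 0, 0, 0, 0, 0], [0.094, 0, 0, 0, 0, 0, 0], [0.02, 0, 0, 0, 0, 0, 0], [0.02, 0, 0, 0, 0, 0, 0], [0.02, 0, 0, 0, 0, 0, 0], [0.02, 0, 0, 0, 0, 0, 0], [0.02, 0, 0, 0, 0, 0, 0], [0.02, 0, 0, 0, 0, 0, 0], [0.02, 0, 0, 0, 0, 0, 0], [0.02, 0, 0, 0, 0, 0, 0]]]' | python3 jog.py
```

```text
t: 4.72
ee_pos: [0.4172, 0.2667, 0.0351]
tcp_rot: [[0.177, 0.984, 0.0], [0.984, -0.177, -0.0], [0.0, 0.0, -1.0]]
contact_force: [0.7, -0.3, 2.0]
width: 0.029
grasp_force: 30.7
```

Scaled: -0.04 m is -0.64, -0.03 m is -0.48, -4.5 degrees / 180 = -0.025.

```bash
echo '[[[0.02, 0, 0, -0.32, 0, 0, 0], [0.02, 0, 0, -0.48, 0, 0, 0], [0.02, 0, 0, -0.64, 0, 0, 0], [0.02, 0, 0, -0.64, 0, 0, -0.025], [0.02, 0, 0, 0, 0, 0, 0]]]' | python3 jog.py; python3 go.py .5825 -.196 .16 -5.5
```

```text
t: 5.35
ee_pos: [0.4179, 0.2675, 0.1673]
tcp_rot: [[0.098, 0.995, 0.003], [0.995, -0.098, 0.003], [0.003, 0.003, -1.0]]
contact_force: [-0.4, 0.4, -1.5]
width: 0.0294
grasp_force: 30.5
t 5.35 turn rz -0.1 (phi now -5.6 q7 -35.2 ) dx -0.4456 dy 0.2083 dz 0.0073
```

Scaled: -0.035 m is -0.56, -0.03 m is -0.48.

```bash
echo '[[[0.02, -0.24, 0.112, 0, 0, 0, 0], [0.02, -0.48, 0.224, 0, 0, 0, 0], [0.02, -0.48, 0.224, 0, 0, 0, 0], [0.02, -0.48, 0.224, 0, 0, 0, 0], [0.02, -0.56, 0.264, 0, 0, 0, 0], [0.02, -0.56, 0.264, 0, 0, 0, 0], [0.02, -0.56, 0.264, 0, 0, 0, 0], [0.02, -0.56, 0.264, 0, 0, 0, 0], [0.02, -0.56, 0.264, 0, 0, 0, 0], [0.02, -0.56, 0.264, 0, 0, 0, 0], [0.02, -0.56, 0.264, 0, 0, 0, 0], [0.02, -0.48, 0.224, 0, 0, 0, 0], [0.02, -0.48, 0.224, 0, 0, 0, 0], [0.02, -0.352, 0.16, 0, 0, 0, 0], [0.02, -0.2176, 0.096, 0, 0, 0, 0], [0.02, 0, 0, 0, 0, 0, 0], [0.02, 0, 0, 0, 0, 0, 0], [0.02, 0, 0, 0, 0, 0, 0]]]' | python3 jog.py; python3 go.py .5825 -.196 .043 -5.5
python3 - <<'E'
from h import *
d=env.get_image("scene"); cv2.imwrite("pics/b.png",cv2.resize(d["img"][80:300,250:500,::-1],(750,600)[:1]+(580,),interpolation=cv2.INTER_CUBIC))
E
```

```text
t: 7.6
ee_pos: [0.5804, -0.1963, 0.1651]
tcp_rot: [[0.098, 0.995, -0.0], [0.995, -0.098, 0.0], [0.0, -0.0, -1.0]]
contact_force: [-0.3, -0.7, -1.0]
width: 0.0287
grasp_force: 30.5
t 7.6 turn rz -0.1 (phi now -5.6 q7 24.1 ) dx 0.0005 dy 0.002 dz 0.1221
```

View pics/b.png

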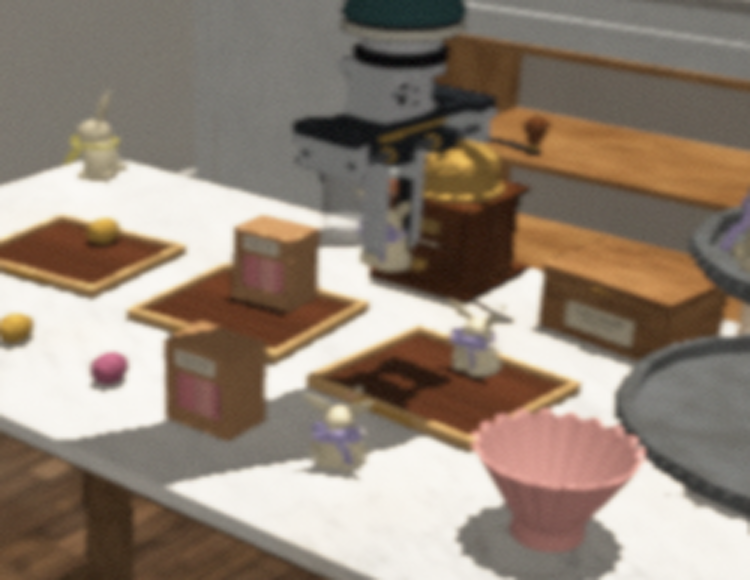

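The hare is held upright between the fingers at about (390,235) in this crop, over the hare tray. I'll lower it.

Scaled: 0.03 m is 0.48, 0.02 m is 0.32.

```bash
echo '[[[0.02, 0, 0, 0.48, 0, 0, 0], [0.02, 0, 0, 0.48, 0, 0, 0], [0.02, 0, 0.032, 0.48, 0, 0, 0], [0.02, 0, 0, 0.32, 0, 0, 0], [0.02, 0, 0, 0.128, 0, 0, 0], [0.02, 0, 0, 0.072, 0, 0, 0], [0.02, 0, 0, 0, 0, 0, 0], [0.02, 0, 0, 0, 0, 0, 0]]]' | python3 jog.py
```

```text
t: 8.65
ee_pos: [0.5828, -0.1977, 0.0433]
tcp_rot: [[0.099, 0.995, 0.001], [0.995, -0.099, -0.0], [-0.0, 0.001, -1.0]]
contact_force: [-0.7, 0.4, -0.9]
width: 0.029
grasp_force: 30.5
```

Scaled: 0.001 m is 0.016.

```bash
echo '[[[0.02, 0, 0, 0.016, 0, 0, 0], [0.02, 0, 0, 0.016, 0, 0, 0], [0.02, 0, 0, 0, 0, 0, 0]]]' | python3 jog.py; echo '[[[0.06, 0, 0, 0, 0, 0, 0], [0.06, 0, 0, 0, 0, 0, 0], [0.06, 0, 0, 0, 0, 0, 0], [0.06, 0, 0, 0, 0, 0, 0], [0.06, 0, 0, -0.32, 0, 0, 0], [0.06, 0, 0, -0.64, 0, 0, 0], [0.094, 0, 0, -0.8, 0, 0, 0], [0.094, 0, 0, -0.48, 0, 0, 0], [0.094, 0, 0, 0, 0, 0, 0]]]' | python3 jog.py; python3 go.py .431 -.256 .15 28
```

```text
t: 9.02
ee_pos: [0.5827, -0.1975, 0.0411]
tcp_rot: [[0.099, 0.995, 0.001], [0.995, -0.099, -0.0], [0.0, 0.001, -1.0]]
contact_force: [-1.8, 0.4, 6.0]
width: 0.0292
grasp_force: 31.0
t: 10.15
ee_pos: [0.5835, -0.198, 0.1842]
tcp_rot: [[0.099, 0.995, 0.005], [0.995, -0.099, -0.001], [-0.0, 0.005, -1.0]]
contact_force: [1.8, -0.2, -0.6]
width: 0.0863
grasp_force: 0.0
t 10.15 turn rz -33.7 (phi now -5.7 q7 23.7 ) dx 0.0204 dy -0.1619 dz 0.0342
```

Scaled: -0.0324 m is -0.5184, 0.0041 m is 0.0656, -8.4 degrees / 180 = -0.0467.

```bash
echo '[[[0.094, 0, 0, 0, 0, 0, -0.0467], [0.094, 0, 0, 0, 0, 0, -0.0467], [0.094, 0, 0, 0, 0, 0, -0.0467], [0.094, 0, 0, 0, 0, 0, -0.0472], [0.094, 0.0656, -0.5184, 0.1088, 0, 0, 0], [0.094, 0.0656, -0.5184, 0.1088, 0, 0, 0], [0.094, 0.0656, -0.5184, 0.1088, 0, 0, 0], [0.094, 0.0656, -0.5184, 0.1088, 0, 0, 0], [0.094, 0.0656, -0.5184, 0.1088, 0, 0, 0], [0.094, 0, 0, 0, 0, 0, 0], [0.094, 0, 0, 0, 0, 0, 0]]]' | python3 jog.py;python3 go.py .431 -.256 .035 28
python3 - <<'E'
from h import *
d=env.get_image("scene"); cv2.imwrite("pics/c.png",cv2.resize(d["img"][130:280,290:480,::-1],(760,600),interpolation=cv2.INTER_CUBIC))
E
```

```text
t: 11.52
ee_pos: [0.4304, -0.2553, 0.1469]
tcp_rot: [[-0.47, 0.883, 0.0], [0.883, 0.47, -0.0], [-0.0, 0.0, -1.0]]
contact_force: [1.3, -0.7, 0.0]
width: 0.094
grasp_force: 0.0
t 11.53 turn rz 0.0 (phi now 28.0 q7 64.9 ) dx -0.0009 dy 0.0003 dz 0.1119
```

View pics/c.png

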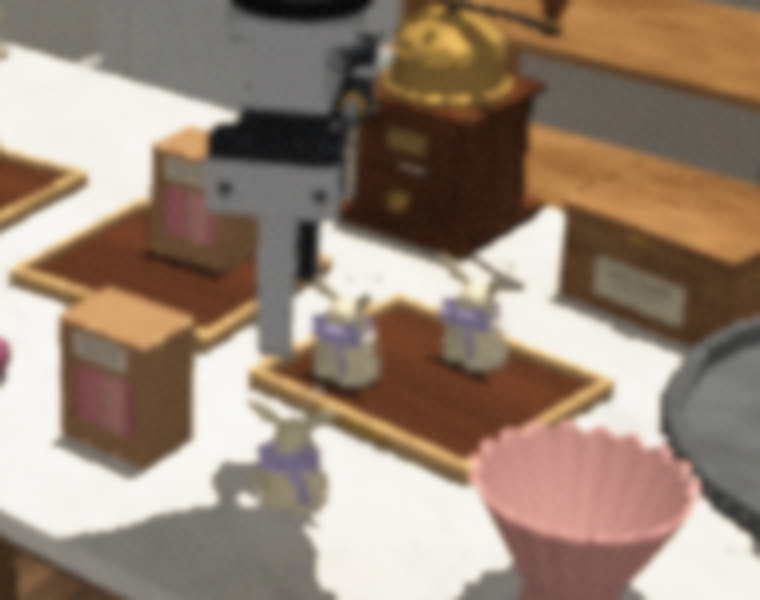

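The first hare stands upright inside the hare tray at about (345,345) in the crop. The gripper is above the second hare at about (290,470).

Scaled: 0.03 m is 0.48, 0.022 m is 0.352.

```bash
echo '[[[0.094, 0, 0, 0.48, 0, 0, 0], [0.094, 0, 0, 0.48, 0, 0, 0], [0.094, 0, 0, 0.48, 0, 0, 0], [0.094, 0, 0, 0.352, 0, 0, 0], [0.094, 0, 0, 0, 0, 0, 0], [0.094, 0, 0, 0, 0, 0, 0], [0.02, 0, 0, 0, 0, 0, 0], [0.02, 0, 0, 0, 0, 0, 0], [0.02, 0, 0, 0, 0, 0, 0], [0.02, 0, 0, 0, 0, 0, 0], [0.02, 0, 0, 0, 0, 0, 0], [0.02, 0, 0, 0, 0, 0, 0], [0.02, 0, 0, 0, 0, 0, 0], [0.02, 0, 0, 0, 0, 0, 0]]]' | python3 jog.py;  echo '[[[0.02, 0, 0, -0.32, 0, 0, 0], [0.02, 0, 0, -0.48, 0, 0, 0], [0.02, 0, 0, -0.64, 0, 0, 0.0444], [0.02, 0, 0, -0.64, 0, 0, 0.05], [0.02, 0, 0, 0, 0, 0, 0.05], [0.02, 0, 0, 0, 0, 0, 0.0389], [0.02, 0, 0, 0, 0, 0, 0]]]' | python3 jog.py; python3 go.py .5757 -.282 .16 -5
```

```text
t: 13.32
ee_pos: [0.4299, -0.2556, 0.0346]
tcp_rot: [[-0.47, 0.883, 0.0], [0.883, 0.47, -0.0], [-0.0, 0.0, -1.0]]
contact_force: [1.6, 0.1, 0.9]
width: 0.0295
grasp_force: 31.5
t: 14.2
ee_pos: [0.4296, -0.2553, 0.1644]
tcp_rot: [[0.086, 0.996, -0.001], [0.996, -0.086, 0.0], [-0.0, -0.001, -1.0]]
contact_force: [-0.5, -0.4, -1.7]
width: 0.0298
grasp_force: 31.4
t 14.2 turn rz 0.1 (phi now -4.9 q7 34.2 ) dx -0.0138 dy 0.1479 dz 0.0044
```

Scaled: 0.035 m is 0.56, 0.03 m is 0.48.

```bash
echo '[[[0.02, -0.032, 0.288, 0, 0, 0, 0], [0.02, -0.048, 0.48, 0, 0, 0, 0], [0.02, -0.048, 0.56, 0, 0, 0, 0], [0.02, -0.048, 0.56, 0, 0, 0, 0], [0.02, -0.048, 0.48, 0, 0, 0, 0], [0.02, 0, 0, 0, 0, 0, 0], [0.02, 0, 0, 0, 0, 0, 0], [0.02, 0, 0, 0.48, 0, 0, 0], [0.02, 0, 0, 0.48, 0, 0, 0], [0.02, 0, 0, 0.48, 0, 0, 0], [0.02, 0, 0, 0.32, 0, 0, 0], [0.02, 0, 0, 0.16, 0, 0, 0], [0.02, 0, 0, 0, 0, 0, 0], [0.02, 0, 0, 0, 0, 0, 0]]]' | python3 jog.py
```

```text
t: 15.95
ee_pos: [0.5765, -0.2826, 0.0456]
tcp_rot: [[0.087, 0.996, 0.001], [0.996, -0.087, -0.001], [-0.0, 0.001, -1.0]]
contact_force: [0.3, -0.8, -1.5]
width: 0.0296
grasp_force: 31.4
```

Next is the soap box: TCP at (.431,-.130), height 70 mm, phi 1.

Scaled: -0.05 m is -0.8, -0.04 m is -0.64, -6 degrees / 180 = -0.0333.

```bash
echo '[[[0.02, 0, 0, 0.032, 0, 0, 0], [0.02, 0, 0, 0.032, 0, 0, 0], [0.02, 0, 0, 0.016, 0, 0, 0], [0.02, 0, 0, 0, 0, 0, 0], [0.06, 0, 0, 0, 0, 0, 0], [0.06, 0, 0, 0, 0, 0, 0], [0.06, 0, 0, 0, 0, 0, 0], [0.06, 0, 0, 0, 0, 0, 0], [0.06, 0, 0, -0.32, 0, 0, 0], [0.06, 0, 0, -0.64, 0, 0, 0], [0.094, 0, 0, -0.8, 0, 0, 0], [0.094, 0, 0, -0.64, 0, 0, 0], [0.094, 0, 0, 0, 0, 0, -0.0333], [0.094, 0, 0, 0, 0, 0, 0]]]' | python3 jog.py; python3 go.py .431 -.130 .18 1
```

```text
t: 17.7
ee_pos: [0.5761, -0.2824, 0.191]
tcp_rot: [[-0.018, 1.0, 0.001], [1.0, 0.018, -0.0], [-0.0, 0.001, -1.0]]
contact_force: [0.8, 0.3, -0.5]
width: 0.0932
grasp_force: 0.0
t 17.7 turn rz 0.0 (phi now 1.0 q7 37.8 ) dx 0.1549 dy -0.1424 dz 0.011
```

Scaled: 0.0258 m is 0.4128, -0.0237 m is -0.3792.

```bash
echo '[[[0.094, 0.4128, -0.3792, 0.0288, 0, 0, 0], [0.094, 0.4128, -0.3792, 0.0288, 0, 0, 0], [0.094, 0.4128, -0.3792, 0.0288, 0, 0, 0], [0.094, 0.4128, -0.3792, 0.0288, 0, 0, 0], [0.094, 0.4128, -0.3792, 0.0288, 0, 0, 0], [0.094, 0.4128, -0.3792, 0.0288, 0, 0, 0], [0.094, 0, 0, 0, 0, 0, 0], [0.094, 0, 0, 0, 0, 0, 0]]]' | python3 jog.py; python3 go.py .431 -.130 .07 1
python3 - <<'E'
from h import *
d=env.get_image("scene"); cv2.imwrite("pics/d.png",cv2.resize(d["img"][130:280,270:460,::-1],(760,600),interpolation=cv2.INTER_CUBIC))
E
```

```text
t: 18.7
ee_pos: [0.4315, -0.1304, 0.1791]
tcp_rot: [[-0.016, 1.0, 0.001], [1.0, 0.016, -0.0], [-0.0, 0.001, -1.0]]
contact_force: [0.8, 0.4, 0.5]
width: 0.0938
grasp_force: 0.0
t 18.7 turn rz -0.1 (phi now 0.9 q7 20.8 ) dx 0.0004 dy -0.0005 dz 0.1091
```

View pics/d.png

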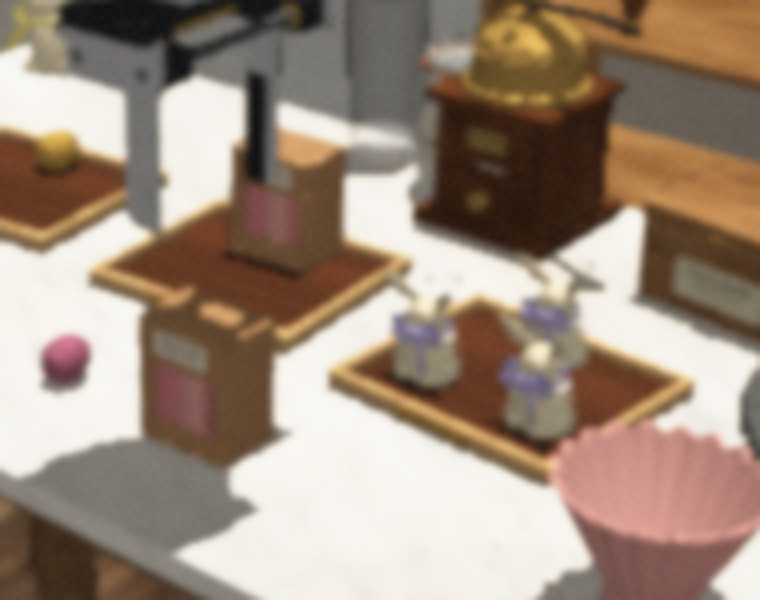

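Both hares stand upright in their tray, at about (425,345) and (540,390), and the open fingers straddle the box at about (205,370). I'll grasp the box next.

Scaled: 0.03 m is 0.48, 0.019 m is 0.304.

```bash
echo '[[[0.094, 0, 0, 0.48, 0, 0, 0], [0.094, 0, 0, 0.48, 0, 0, 0], [0.094, 0, 0, 0.48, 0, 0, 0], [0.094, 0, 0, 0.304, 0, 0, 0], [0.094, 0, 0, 0, 0, 0, 0], [0.094, 0, 0, 0, 0, 0, 0], [0.04, 0, 0, 0, 0, 0, 0], [0.04, 0, 0, 0, 0, 0, 0], [0.04, 0, 0, 0, 0, 0, 0], [0.04, 0, 0, 0, 0, 0, 0], [0.04, 0, 0, 0, 0, 0, 0], [0.04, 0, 0, 0, 0, 0, 0]]]' | python3 jog.py;  echo '[[[0.04, 0, 0, -0.24, 0, 0, 0], [0.04, 0, 0, -0.32, 0, 0, 0], [0.04, 0, 0, -0.48, 0, 0, -0.0111], [0.04, 0, 0, -0.32, 0, 0, 0], [0.04, 0, 0, -0.16, 0, 0, 0], [0.04, 0, 0, 0, 0, 0, 0]]]' | python3 jog.py; python3 go.py .585 -.007 .16 3
```

```text
t: 20.25
ee_pos: [0.4311, -0.1301, 0.0698]
tcp_rot: [[-0.018, 1.0, 0.0], [1.0, 0.018, -0.0], [-0.0, 0.0, -1.0]]
contact_force: [0.1, 0.6, 1.9]
width: 0.051
grasp_force: 30.0
t: 21.0
ee_pos: [0.4312, -0.13, 0.1653]
tcp_rot: [[-0.053, 0.999, 0.001], [0.999, 0.053, 0.0], [0.0, 0.001, -1.0]]
contact_force: [-0.3, 0.4, -1.7]
width: 0.0509
grasp_force: 30.0
t 21.0 turn rz 0.0 (phi now 3.0 q7 23.9 ) dx 0.1148 dy 0.16 dz 0.0053
```

Scaled: 0.03 m is 0.48, 0.0229 m is 0.3664.

```bash
echo '[[[0.04, 0.16, 0.224, 0, 0, 0, 0], [0.04, 0.2624, 0.3664, 0, 0, 0, 0], [0.04, 0.2624, 0.3664, 0, 0, 0, 0], [0.04, 0.2624, 0.3664, 0, 0, 0, 0], [0.04, 0.2624, 0.3664, 0, 0, 0, 0], [0.04, 0.2624, 0.3664, 0, 0, 0, 0], [0.04, 0.2208, 0.304, 0, 0, 0, 0], [0.04, 0.144, 0.2, 0, 0, 0, 0], [0.04, 0, 0, 0, 0, 0, 0], [0.04, 0, 0, 0, 0, 0, 0], [0.04, 0, 0, 0.48, 0, 0, 0], [0.04, 0, 0, 0.48, 0, 0, 0], [0.04, 0, 0, 0.24, 0, 0, 0], [0.04, 0, 0, 0.16, 0, 0, 0], [0.04, 0, 0, 0, 0, 0, 0], [0.04, 0, 0, 0, 0, 0, 0]]]' | python3 jog.py
```

```text
t: 23.0
ee_pos: [0.5852, -0.0071, 0.0806]
tcp_rot: [[-0.053, 0.999, 0.001], [0.999, 0.053, 0.0], [-0.0, 0.001, -1.0]]
contact_force: [-0.7, -0.1, -1.6]
width: 0.0507
grasp_force: 30.0
```

```bash
echo '[[[0.04, 0, 0, 0.032, 0, 0, 0], [0.04, 0, 0, 0.032, 0, 0, 0], [0.04, 0, 0, 0.008, 0, 0, 0], [0.04, 0, 0, 0, 0, 0, 0], [0.07, 0, 0, 0, 0, 0, 0], [0.07, 0, 0, 0, 0, 0, 0], [0.07, 0, 0, 0, 0, 0, 0], [0.07, 0, 0, -0.32, 0, 0, 0], [0.07, 0, 0, -0.64, 0, 0, 0], [0.08, 0, 0, -0.8, 0, 0, 0], [0.08, 0, -0.64, 0, 0, 0, 0], [0.08, 0, -0.64, 0, 0, 0, 0], [0.08, 0, 0, 0, 0, 0, 0]]]' | python3 jog.py; echo '[[[0.08, 0, 0, 0, 0, 0, 0.055], [0.08, 0, 0, 0, 0, 0, 0.055], [0.08, 0, 0, 0, 0, 0, 0.055], [0.08, 0, 0, 0, 0, 0, 0.055], [0.08, 0, 0, 0, 0, 0, 0.055], [0.08, 0, 0, 0, 0, 0, 0.055], [0.08, 0, 0, 0, 0, 0, 0.055], [0.08, 0, 0, 0, 0, 0, 0.0539], [0.08, 0, 0, 0, 0, 0, 0], [0.08, 0, 0, 0, 0, 0, 0]]]' | python3 jog.py; python3 go.py .428 -.010 .1 -76
python3 - <<'E'
from h import *
d=env.get_image("scene");s=d;d=env.get_image("top")
cv2.imwrite("pics/e.png",cv2.resize(s["img"][130:280,230:420,::-1],(760,600),interpolation=cv2.INTER_CUBIC))
E
```

```text
t: 24.62
ee_pos: [0.5032, -0.0114, 0.1868]
tcp_rot: [[-0.052, 0.999, 0.001], [0.999, 0.052, 0.001], [0.001, 0.001, -1.0]]
contact_force: [0.4, 0.3, 0.1]
width: 0.0799
grasp_force: 0.0
t: 25.88
ee_pos: [0.5053, -0.0111, 0.1857]
tcp_rot: [[0.969, 0.246, 0.001], [0.246, -0.969, -0.0], [0.0, 0.0, -1.0]]
contact_force: [0.6, -0.2, -0.2]
width: 0.08
grasp_force: 0.0
t 25.88 turn rz 0.3 (phi now -75.7 q7 -63.4 ) dx -0.0747 dy -0.0198 dz 0.0857
```

View pics/e.png

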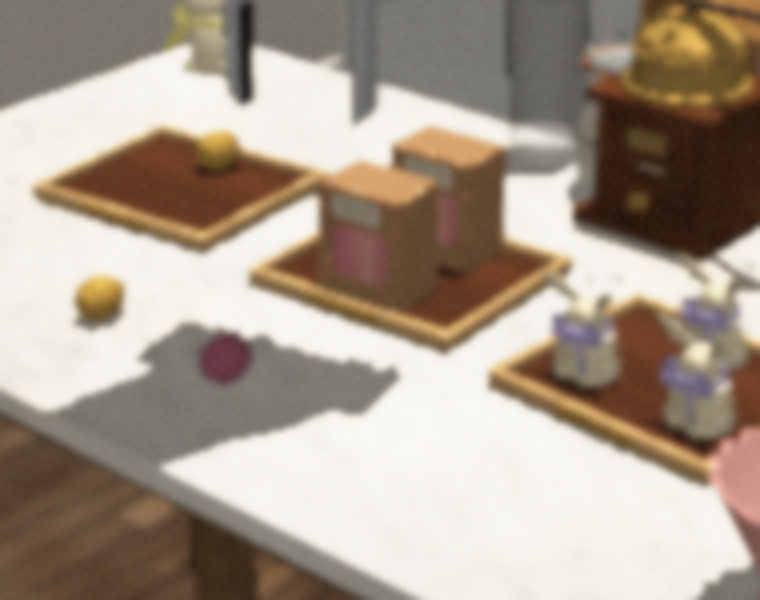

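The soap box stands upright in the soap tray at about (380,235), and the plum egg waits at about (225,357). I'll pick up the plum egg.

Scaled: 0.03 m is 0.48, 0.0287 m is 0.4592.

```bash
echo '[[[0.08, -0.4, -0.1056, 0.456, 0, 0, 0], [0.08, -0.4, -0.1056, 0.456, 0, 0, 0], [0.08, -0.3952, -0.1056, 0.4592, 0, 0, 0], [0.08, 0, 0, 0, 0, 0, 0], [0.08, 0, 0, 0.48, 0, 0, 0], [0.08, 0, 0, 0.48, 0, 0, 0], [0.08, 0, 0, 0.192, 0, 0, 0], [0.08, 0, 0, 0, 0, 0, 0], [0.08, 0, 0, 0, 0, 0, 0]]]' | python3 jog.py; python3 go.py .428 -.010 .028 -76
```

```text
t: 27.1
ee_pos: [0.4284, -0.0101, 0.0285]
tcp_rot: [[0.97, 0.243, 0.001], [0.243, -0.97, 0.0], [0.001, 0.0, -1.0]]
contact_force: [-0.4, -0.9, 0.1]
width: 0.0802
grasp_force: 0.0
t 27.1 turn rz 0.0 (phi now -76.0 q7 -51.9 ) dx -0.0003 dy -0.0002 dz 0.0005
```

The rows are not in the units I measure in: shifts go in shares of 62.5 mm and turns go in shares of 180 degrees. I convert before sending: -0.03 m is -0.48, -0.02 m is -0.32, -8 degrees / 180 = -0.0444.

```bash
echo '[[[0.015, 0, 0, 0, 0, 0, 0], [0.015, 0, 0, 0, 0, 0, 0], [0.015, 0, 0, 0, 0, 0, 0], [0.015, 0, 0, 0, 0, 0, 0], [0.015, 0, 0, 0, 0, 0, 0], [0.015, 0, 0, 0, 0, 0, 0], [0.015, 0, 0, 0, 0, 0, 0], [0.015, 0, 0, 0, 0, 0, 0]]]' | python3 jog.py; echo '[[[0.015, 0, 0, -0.32, 0, 0, 0], [0.015, 0, 0, -0.48, 0, 0, 0], [0.015, 0, 0, -0.48, 0, 0, 0], [0.015, 0, 0, -0.32, 0, 0, -0.0444], [0.015, 0, 0, 0, 0, 0, 0], [0.015, 0, 0, 0, 0, 0, 0]]]' | python3 jog.py; python3 go.py .6203 .203 .13 -85
```

```text
t: 28.1
ee_pos: [0.4276, -0.0101, 0.0276]
tcp_rot: [[0.97, 0.242, -0.0], [0.242, -0.97, -0.0], [-0.0, 0.0, -1.0]]
contact_force: [0.4, -0.2, 1.2]
width: 0.0305
grasp_force: 30.0
t: 28.85
ee_pos: [0.4273, -0.01, 0.127]
tcp_rot: [[0.928, 0.373, -0.001], [0.373, -0.928, 0.0], [-0.001, -0.0, -1.0]]
contact_force: [0.3, -0.4, -1.0]
width: 0.0302
grasp_force: 30.0
t 28.85 turn rz 16.9 (phi now -68.1 q7 -56.6 ) dx 0.2108 dy -0.1954 dz -0.003
```

Scaled: 0.03 m is 0.48, -0.01 m is -0.16, 8.5 degrees / 180 = 0.0472.

```bash
echo '[[[0.015, 0, 0, -0.16, 0, 0, 0.0467], [0.015, 0, 0, 0, 0, 0, 0.0472], [0.015, 0.288, -0.264, 0, 0, 0, 0], [0.015, 0.48, -0.448, 0, 0, 0, 0], [0.015, 0.48, -0.448, 0, 0, 0, 0], [0.015, 0.48, -0.448, 0, 0, 0, 0], [0.015, 0.48, -0.448, 0, 0, 0, 0], [0.015, 0.48, -0.448, 0, 0, 0, 0], [0.015, 0.432, -0.4, 0, 0, 0, 0], [0.015, 0.2528, -0.2224, 0, 0, 0, 0], [0.015, 0, 0, 0, 0, 0, 0], [0.015, 0, 0, 0, 0, 0, 0]]]' | python3 jog.py; python3 go.py .6203 .203 .035 -85
```

```text
t: 30.35
ee_pos: [0.6196, 0.203, 0.1366]
tcp_rot: [[0.996, 0.089, -0.001], [0.089, -0.996, -0.001], [-0.001, 0.001, -1.0]]
contact_force: [-0.6, -0.7, -0.2]
width: 0.0306
grasp_force: 30.0
t 30.35 turn rz 0.1 (phi now -84.9 q7 -85.9 ) dx 0.0007 dy 0.0 dz 0.1016
```

Scaled: 0.03 m is 0.48, 0.025 m is 0.4.

```bash
echo '[[[0.015, 0, 0, 0.48, 0, 0, 0], [0.015, 0, 0, 0.48, 0, 0, 0], [0.015, 0, 0, 0.4, 0, 0, 0], [0.015, 0, 0, 0.16, 0, 0, 0], [0.015, 0, 0, 0.08, 0, 0, 0], [0.015, 0, 0, 0, 0, 0, 0], [0.015, 0, 0, 0, 0, 0, 0]]]' | python3 jog.py; echo '[[[0.015, 0, 0, 0.024, 0, 0, 0], [0.055, 0, 0, 0, 0, 0, 0], [0.055, 0, 0, 0, 0, 0, 0], [0.055, 0, 0, 0, 0, 0, 0], [0.055, 0, 0, -0.24, 0, 0, 0], [0.055, 0, 0, -0.48, 0, 0, 0], [0.08, 0, 0, -0.64, 0, 0, 0], [0.08, 0, 0, -0.32, 0, 0, 0], [0.08, 0, 0, 0, 0, 0, 0]]]' | python3 jog.py; python3 go.py .433 .121 .1 -84
```

```text
t: 31.22
ee_pos: [0.6205, 0.2034, 0.0384]
tcp_rot: [[0.996, 0.089, 0.001], [0.089, -0.996, 0.0], [0.001, -0.0, -1.0]]
contact_force: [0.1, -0.6, -0.3]
width: 0.0306
grasp_force: 30.0
t: 32.35
ee_pos: [0.6207, 0.2036, 0.1426]
tcp_rot: [[0.996, 0.09, 0.002], [0.09, -0.996, 0.001], [0.002, -0.001, -1.0]]
contact_force: [1.1, 0.3, -0.6]
width: 0.0791
grasp_force: 0.0
t 32.35 turn rz -0.9 (phi now -84.9 q7 -86.0 ) dx -0.1953 dy 0.0626 dz 0.0426
```

Scaled: -0.0326 m is -0.5216, -0.0323 m is -0.5168.

```bash
echo '[[[0.08, -0.5216, 0.1664, 0.08, 0, 0, 0], [0.08, -0.5216, 0.1664, 0.08, 0, 0, 0], [0.08, -0.5216, 0.1664, 0.08, 0, 0, 0], [0.08, -0.5216, 0.1664, 0.16, 0, 0, 0], [0.08, -0.5216, 0.1664, 0.16, 0, 0, 0], [0.08, -0.5168, 0.1696, 0.1216, 0, 0, 0], [0.08, 0, 0, 0, 0, 0, 0], [0.08, 0, 0, 0, 0, 0, 0]]]' | python3 jog.py; python3 go.py .433 .121 .028 -85
python3 - <<'E'
from h import *
d=env.get_image("scene")
cv2.imwrite("pics/f.png",cv2.resize(d["img"][130:260,200:360,::-1],(738,600),interpolation=cv2.INTER_CUBIC))
E
```

```text
t: 33.35
ee_pos: [0.4316, 0.1238, 0.0983]
tcp_rot: [[0.996, 0.09, 0.0], [0.09, -0.996, -0.0], [0.0, 0.0, -1.0]]
contact_force: [0.3, -0.6, 0.4]
width: 0.08
grasp_force: 0.0
t 33.35 turn rz 0.1 (phi now -84.9 q7 -84.8 ) dx 0.0012 dy 0.0029 dz 0.0703
```

View pics/f.png

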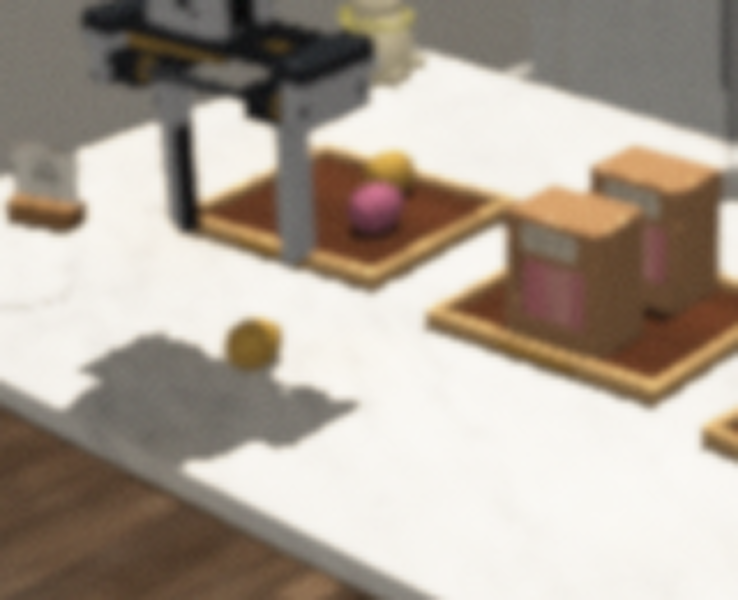

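The plum egg lies in the egg tray at about (377,208), and the fingers straddle the gold egg at about (253,343).

Scaled: 0.03 m is 0.48, 0.01 m is 0.16.

```bash
echo '[[[0.08, 0.016, 0.0464, 0.48, 0, 0, 0], [0.08, 0, 0, 0.48, 0, 0, 0], [0.08, 0, 0, 0.16, 0, 0, 0], [0.08, 0, 0, 0, 0, 0, 0], [0.08, 0, 0, 0, 0, 0, 0], [0.015, 0, 0, 0, 0, 0, 0], [0.015, 0, 0, 0, 0, 0, 0], [0.015, 0, 0, 0, 0, 0, 0], [0.015, 0, 0, 0, 0, 0, 0], [0.015, 0, 0, 0, 0, 0, 0], [0.015, 0, 0, 0, 0, 0, 0], [0.015, 0, 0, 0, 0, 0, 0], [0.015, 0, 0, 0, 0, 0, 0]]]' | python3 jog.py; echo '[[[0.015, 0, 0, -0.32, 0, 0, 0], [0.015, 0, 0, -0.48, 0, 0, 0], [0.015, 0, 0, -0.48, 0, 0, 0], [0.015, 0, 0, -0.32, 0, 0, 0], [0.015, 0, 0, 0, 0, 0, 0], [0.015, 0, 0, 0, 0, 0, 0]]]' | python3 jog.py; python3 go.py .5796 .2614 .13 -85
```

```text
t: 35.02
ee_pos: [0.4324, 0.1207, 0.0285]
tcp_rot: [[0.996, 0.089, 0.0], [0.089, -0.996, -0.0], [-0.0, 0.0, -1.0]]
contact_force: [0.0, -0.8, 1.0]
width: 0.0305
grasp_force: 30.0
t: 35.78
ee_pos: [0.4321, 0.1208, 0.1279]
tcp_rot: [[0.996, 0.09, -0.001], [0.09, -0.996, -0.0], [-0.001, 0.0, -1.0]]
contact_force: [-0.2, -0.1, -0.7]
width: 0.0303
grasp_force: 30.0
t 35.77 turn rz 0.1 (phi now -84.9 q7 -87.2 ) dx 0.1592 dy -0.1272 dz -0.0021
```

Scaled: 0.03 m is 0.48, 0.028 m is 0.448.

```bash
echo '[[[0.015, 0.24, -0.192, 0, 0, 0, 0], [0.015, 0.448, -0.3584, 0, 0, 0, 0], [0.015, 0.448, -0.3584, 0, 0, 0, 0], [0.015, 0.448, -0.3584, 0, 0, 0, 0], [0.015, 0.448, -0.3584, 0, 0, 0, 0], [0.015, 0.32, -0.256, 0, 0, 0, 0], [0.015, 0.1952, -0.1536, 0, 0, 0, 0], [0.015, 0, 0, 0, 0, 0, 0], [0.015, 0, 0, 0, 0, 0, 0], [0.015, 0, 0, 0.48, 0, 0, 0], [0.015, 0, 0, 0.48, 0, 0, 0], [0.015, 0, 0, 0.32, 0, 0, 0], [0.015, 0, 0, 0.128, 0, 0, 0], [0.015, 0, 0, 0, 0, 0, 0], [0.015, 0, 0, 0, 0, 0, 0]]]' | python3 jog.py
```

```text
t: 37.65
ee_pos: [0.5801, 0.2618, 0.0414]
tcp_rot: [[0.996, 0.089, 0.001], [0.089, -0.996, 0.001], [0.001, -0.0, -1.0]]
contact_force: [0.1, 0.3, -0.8]
width: 0.0306
grasp_force: 30.0
```

Scaled: -0.06 m is -0.96, -0.05 m is -0.8.

```bash
echo '[[[0.015, 0, 0, 0.064, 0, 0, 0], [0.015, 0, 0, 0.032, 0, 0, 0], [0.015, 0, 0, 0, 0, 0, 0], [0.055, 0, 0, 0, 0, 0, 0], [0.055, 0, 0, 0, 0, 0, 0], [0.055, 0, 0, 0, 0, 0, 0], [0.055, 0, 0, -0.24, 0, 0, 0], [0.055, 0, 0, -0.48, 0, 0, 0], [0.055, 0, 0, -0.8, 0, 0, 0], [0.055, 0, 0, -0.96, 0, 0, 0], [0.055, -0.8, 0, -0.48, 0, 0, 0], [0.055, -0.8, 0, 0, 0, 0, 0], [0.055, -0.8, 0, 0, 0, 0, 0], [0.055, 0, 0, 0, 0, 0, 0], [0.055, 0, 0, 0, 0, 0, 0], [0.055, 0, 0, 0, 0, 0, 0]]]' | python3 jog.py
python3 - <<'E'
from h import *
a=env.get_image("scene")["img"][120:280,180:480,::-1];b=env.get_image("top")["img"][120:260,140:500,::-1]
cv2.imwrite("pics/g.png",np.vstack([cv2.resize(a,(550,293),interpolation=cv2.INTER_CUBIC),cv2.resize(b,(550,214),interpolation=cv2.INTER_CUBIC)]))
E
```

```text
t: 39.65
ee_pos: [0.4313, 0.248, 0.2197]
tcp_rot: [[0.996, 0.088, 0.001], [0.088, -0.996, -0.0], [0.001, 0.0, -1.0]]
contact_force: [-0.5, -0.3, 0.6]
width: 0.0551
grasp_force: 0.0
```

View pics/g.png

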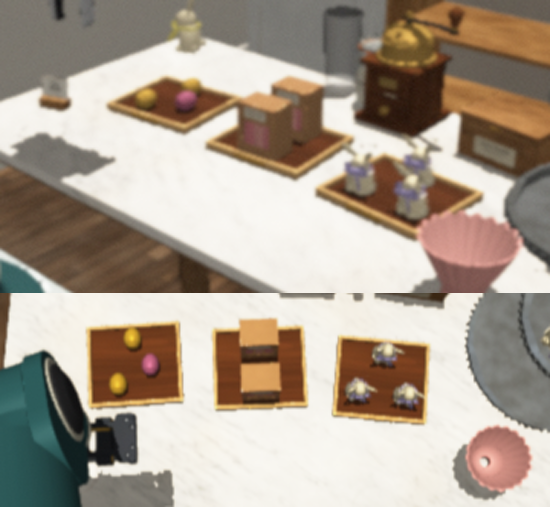

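All five pieces are in their trays: the gold egg at (118,384), plum egg at (150,364), box at (260,380), and hares at (357,390) and (406,396). The sign and dripper have not moved.

```bash
python3 -c "
from bench import env
print(env.close_job())"
```

```text
the job is handed in; nothing more can be done
None
```

The job is handed in: both hares, both eggs and the soap box are in their trays, hares and box standing upright, and the sign and dripper look unmoved in the last pictures; it took about 40 s of the 123 s, and the hand-in call returned no verdict.

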